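# Hold a flanged housing against a sprung mating plate

### The job

Zero the fixture's spring gauge by twisting its knob clockwise all the way to its stop and letting it spring back. Then set the flanged housing upright and flat on the fixture's bed, flange square to the sprung mating plate and centred sideways on it, and push it against the plate until the gauge pointer stands about midway between the two marks, never running the spring to the end of its travel. Finish while still holding it there with that steady push, so that a colleague can screw the flange on, and leave the other things on the bench where they are.

Things in the scene. Friction and masses are not known exactly. Their poses are not given: they have to be found in the camera images.
- fixture: Fixed assembly fixture, turned about the vertical by up to about 0.4 rad. Aluminium bed 240 x 130 mm, 15 mm thick; origin at the centre of the bed's underside on the bench, x along its length, from the open loading end (-x, nearer the robot) to the grey spring head, y to the left, z up. Bed top at z = 15 mm, no side walls. The grey spring head, 110 mm wide in y, stands on the bed from x = 32 to 120 mm and its top is at z = 62 mm. The part is pressed in the +x direction.
- mating_plate (a joint): Travel in m of the sprung mating plate: 0 at rest, grows as the plate is pushed along the fixture's +x, end of travel 0.020. Spring of 1000 N/m without preload, so 1 mm is 1 N of push. The gauge is a thin steel pointer bar carried by the plate over the head's top (left, y = 42 mm); two black lines across the head's top there mark 7 mm (7 N) and 14 mm (14 N): the pointer's tip belongs between them, 10.5 mm being the middle.
- plate_face (a point): Point on the sprung mating plate: upright steel plate 8 mm thick, 90 mm wide (y), 50 mm high, with two screw holes, on two guide rods in front of the spring head. The point is the middle of the lower edge of its front face (the face towards the loading end), 1 mm above the bed; axes parallel to the fixture's. At rest the face stands at the fixture's x = 0; it moves along +x when pressed.
- zero_knob (a joint): Angle in rad of the black zero knob on top of the spring head: 0 at rest, grows clockwise seen from above, hard stop at 1.0. A spring returns it to 0 when let go (0.03 N m at rest, 0.10 N m at the stop). It counts as at its stop above 0.9 and as returned below 0.1.
- knob_top (a point): Centre of the top of the zero knob, on its vertical axis, at the fixture's x = 85 mm, y = 0, about 100 mm above the bench. The knob is a disc 48 mm across and 6 mm thick, with an upright grip bar 44 mm long, 12 mm thick and reaching 32 mm above the disc; the bar's top is at this point. At rest the bar lies along the fixture's x. The point's axes turn with the knob.
- housing: The part: loose aluminium housing, about 0.2 to 0.35 kg, standing on the bench. Box 60 (x) x 40 (y) x 40 (z) mm with a flange plate at its +x end: 6 mm thick (x = 30 to 36 mm), 84 mm wide (y), 46 mm high, its lower edge level with the box's underside, with two screw holes. Origin at the centre of the box's underside, x towards the flange, z up. A dark disc 20 mm across on its top. The box is grasped across its 40 mm width.
- flange_face (a point): Centre of the housing's flange face, at x = 36 mm, z = 23 mm in the housing's frame; this face goes against the mating plate.
- spacer: Bystander: plain aluminium block 55 x 40 x 38 mm without flange, loose on the bench; origin at the centre of its underside.
- jar: Bystander: clear round jar, 48 mm across, 60 mm high, loose; origin at the centre of its underside.
- tray: Bystander: grey open tray 120 x 90 x 25 mm, loose; origin at the centre of its underside.
- screwdriver: Bystander: screwdriver 170 mm long lying loose on the bench; origin near its middle.
There are look-alikes about, which are no part of the job. What is shaped like the housing but yellow is not meant.

How it is judged:
On the way, in this order (a step that is already met when the one before it is completed fails the run):
1. the zero knob is twisted to its stop (value of joint zero_knob above 0.9 rad), for 0.1 s.
2. the zero knob has sprung back (value of joint zero_knob below 0.1 rad), for 0.1 s.
3. the housing is pressed against the mating plate within the force band (contact force between housing and mating_plate between 6 and 15 N and value of joint mating_plate between 0.006 and 0.015 m and x of flange_face in the frame of plate_face between -0.005 and 0.004 m and y of flange_face in the frame of plate_face between -0.006 and 0.006 m and z of housing in the frame of fixture between 0.011 and 0.019 m and angle between the x axis of housing and the x axis of plate_face, either way round below 0.1 rad and angle between housing's own z axis and vertical below 0.08 rad and contact force between any of the fingers, the arm and housing above 1 N and linear speed of housing below 0.02 m/s), for 0.3 s.
At the end, for the whole second after the job is handed in: The robot holds the housing upright (0.08 rad) on the bed (4 mm), flange face on the plate, square to it (0.1 rad), centred sideways (6 mm), at rest, pressing with 6 to 15 N (plate pushed in 6 to 15 mm); the zero knob is back at rest (under 0.1 rad) (all of step 3 and value of joint zero_knob below 0.1 rad); the arm keeps its last pose, push and grip.
It fails at once if the spring is run to the end of its travel (value of joint mating_plate above 0.0185 m).
It fails at once if the spacer is disturbed (moved over 30 mm) (distance of spacer from where it was at the start of the episode above 0.03 m).
It fails at once if the jar is disturbed (moved over 30 mm) (distance of jar from where it was at the start of the episode above 0.03 m).
It fails at once if the tray is disturbed (moved over 30 mm) (distance of tray from where it was at the start of the episode above 0.03 m).
It fails at once if the screwdriver is disturbed (moved over 30 mm) (distance of screwdriver from where it was at the start of the episode above 0.03 m).
It also fails if it takes over 64 s, if anything falls off the work surface, if the arm or the gripper's body presses on something with over 40 N, if the wrist force passes 120 N, or if a joint passes its speed limit or range.

### The arm

A 7-joint arm with a two-finger parallel gripper is mounted at the origin on the work surface. World frame = base frame: x ahead of the robot, y to its left, z up, the work surface at z = 0. Lengths are in m, angles in rad, forces in N, time in s.
With the tool pointing down it reaches from about 0.425 to 0.875 m from the base axis. Payload 4.7 kg.
Tool frame: the origin (TCP) lies at the very end of the fingers, on their centre line; the grasp point (between the pads) lies 19 mm behind it; z points along the fingers, y is the direction in which the jaws open and shut (so a half turn about z gives the same grasp; the last joint's range is limited). The gripper opens to 87 mm and grips with 3 to 60 N. Pads are 19 mm wide; open, the fingers measure 117 mm over their backs; the gripper's body (75 mm by 190 mm) begins 51 mm behind the grasp point.
Start: joints at [1.283, 0.321, -0.07, 1.45, 0.023, 1.371, -0.057], TCP at [0.193, -0.621, 0.19] pointing down, gripper open.
Joint ranges: [-2.86, 2.86], [-0.3, 2.09], [-1.38, 1.24], [0.06, 2.45], [-1.56, 4.7], [0.09, 2.05], [-2.69, 2.69]. Speed limits (rad/s): [2.57, 2.57, 3.14, 3.14, 3.14, 3.14, 3.14].

### API

Orientations are given as a rotation vector (axis times angle).
In Python, from bench import * gives the robot as it stands.
- The arm moves only by the shell command python3 -m jog 'ROWS' [OPENING] [FORCE]. ROWS is JSON, a list of rows, each a list of 4 numbers: the shift along the world's x, y, z in mm, then the turn about the world's z in rad. In form: [[x, y, z, twist], ...]. A call has exactly 8 rows; each row is the pose to reach, as a shift and turn from the pose commanded when the call began; what a row does not reach only later rows make up. A row lasts 1/8 s, in which the tool goes at most 62.5 mm and 10.7 degrees, less where a joint would pass 70% of its speed; a pose out of reach is approached as far as the arm can. A call with a gripper value outside its range is refused whole. OPENING is the opening, from -1 (shut) to 1 (fully open), set as the call begins (- or left out, the last holds). The fingers move at their own pace and stop on an object; FORCE is the grip in N (left out, the last holds). Time passes only in rows, so rows that repeat a pose let the fingers close, or fill a call up. It gives the time, the measured TCP pose, the force and the opening at its end, in the units of the state.
- get_state(): the state, without advancing time (a new reading comes with each control period).
- get_image(name): name is "side" or "top" or "wrist"; returns a dict with "image" (420x560x3 uint8, red, green, blue), "fx", "fy", "cx", "cy" (pixels), "position" and "rotation" of the camera in the world; the wrist camera has in their place "tool_from_camera" (4x4, takes a point from camera to tool coordinates, whose origin is the TCP and whose axes are the flange's). Camera axes: x right, y down, z forward; pixel columns grow to the right and rows downward; lengths in m; the calibration is good to about 2 mm. A picture is of the moment at which its call begins: read the wrist's pose just before it. There is no depth.
- close_job(): hands the job in, once; it reports no verdict.
The state is a dict: "time": time; "joint_positions": joint angles; "qd": joint speeds; "joint_torque": joint torques, N m; "position": TCP position; "tool_rot": TCP orientation; "ft_force": force on the tool from outside, world axes, zero at the start; "torque": the same for the moment, N m; "grip_width": opening from 0.0 (shut) to 1.0 (fully open).
Only numpy, scipy, OpenCV 4.12 (cv2) and the standard library are available. Lean on these libraries where they do the work, as an engineer would, in place of code of your own. Each camera call takes 0.05 s, during which the arm holds its last target. There are 200 camera calls.

## Working session

There is one attempt and no reset: what is moved stays moved. The work goes in short steps, Python scripts to look and compute and a shell command to move; the robot and the scene stay as the last step left them, time stands still between calls to the robot, and variables do not carry over. Pictures are saved under pics/ and viewed, about 8 in all and at most 12, crops included, and the job is handed in when it is done.

```bash
mkdir -p pics; cat > h.py <<'E'
from bench import *
import numpy as np, cv2
from scipy.spatial.transform import Rotation as R
def grab(n,f):
    s=get_state(); g=get_image(n); cv2.imwrite(f,cv2.cvtColor(np.asarray(g["image"]),cv2.COLOR_RGB2BGR)); 
    if n=="wrist":
        T=np.eye(4);T[:3,:3]=R.from_rotvec(s["tool_rot"]).as_matrix();T[:3,3]=s["position"]
        W=T@np.array(g["tool_from_camera"]); g["position"]=W[:3,3]; g["rotation"]=W[:3,:3]
    return g
def ray(g,u,v,z):
    d=np.array(g["rotation"])@np.array([(u-g["cx"])/g["fx"],(v-g["cy"])/g["fy"],1]); p=np.array(g["position"])
    return p+d*(z-p[2])/d[2]
def proj(g,P):
    c=np.array(g["rotation"]).T@(np.array(P)-np.array(g["position"])); return [g["fx"]*c[0]/c[2]+g["cx"],g["fy"]*c[1]/c[2]+g["cy"]]
E
python3 - <<'E'
from h import *
import pickle
for n in("top","side"):
    g=grab(n,f"pics/{n}0.png"); pickle.dump(g,open(n+".pkl","wb")); print(n,g["position"],np.round(g["rotation"],3).tolist(),g["fx"],g["cx"],g["cy"])
print(get_state())
E
```

```text
top [ 0.47641771 -0.01481192  1.09458143] [-2.185, 2.133, -0.124] 408.40195387588693 282.71637462637153 213.21083508309567
side [0.37997103 1.04240302 0.68858415] [-0.258, 2.634, -1.528] 491.4740214016234 278.05484851192335 208.00425479968288
{'time': 0.1, 'joint_positions': array([ 1.28309333,  0.32174592, -0.07007513,  1.45154997,  0.02257889,
        1.37078093, -0.05689747]), 'qd': array([-7.98783140e-04, -1.32037647e-03, -2.40950125e-03, -3.98748573e-03,
        3.03035360e-05,  1.48296293e-03, -4.15550509e-04]), 'joint_torque': array([-3.48934338e-05, -4.92570949e+01, -4.05612476e-01, -3.13399601e+01,
       -6.41490868e-02,  3.94711783e-02,  4.17426963e-05]), 'position': array([ 0.19299891, -0.62011641,  0.18857428]), 'tool_rot': array([-3.10424073e+00, -4.72049881e-01,  5.15992029e-04]), 'ft_force': array([ 0.72735346, -0.21329383,  0.84738349]), 'torque': array([ 0.00406682, -0.03082182,  0.02102431]), 'grip_width': 0.9995205630693668}
```

View pics/top0.png

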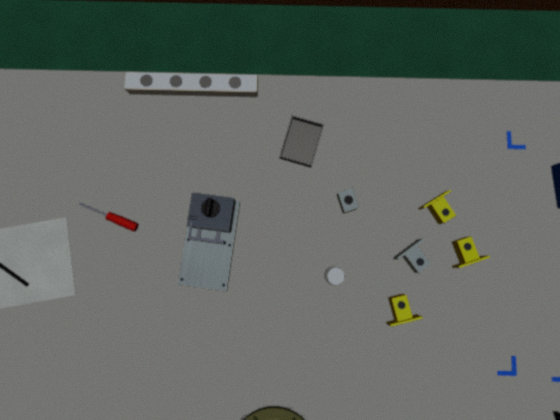

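View pics/side0.png

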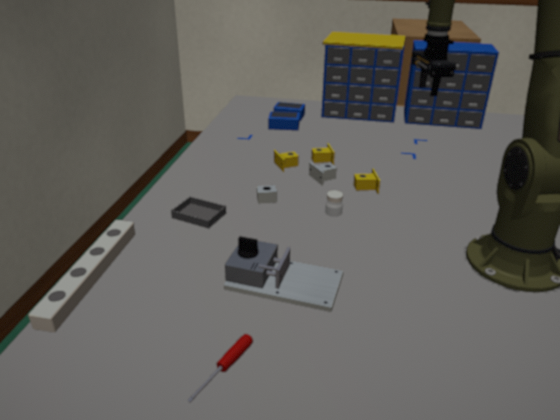

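The top view shows the fixture around (208,243) with its knob at (210,208). The grey housing is at (415,258), with its flange running (395,258)–(420,240), its disc at (420,262), and yellow look-alikes around it. The side view agrees.

```bash
sed -i 's/np.array(g\["rotation"\])/rm(g)/g' h.py; cat >> h.py <<'E'
def rm(g):
    r=np.array(g["rotation"]); return R.from_rotvec(r).as_matrix() if r.ndim==1 else r
E
python3 - <<'E'
from h import *
import pickle
g=pickle.load(open("top.pkl","rb"))
for n,u,v,z in [("knob",210,208,.1),("bedNL",180,287,.015),("bedNR",226,291,.015),("bedFR",241,201,.015),("disc",420,262,.04),("fl1",395,258,.046),("fl2",420,240,.046),("jar",335,276,.06),("spacer",348,201,.038),("y1",443,208,.04),("y2",468,250,.04),("y3",402,308,.04)]:
    print(n,np.round(ray(g,u,v,z)[:2]*1000))
im=cv2.imread("pics/top0.png")
a=cv2.resize(im[180:300,170:250],None,fx=5,fy=5,interpolation=cv2.INTER_CUBIC)
b=cv2.resize(im[230:280,385:435],(390,390),interpolation=cv2.INTER_CUBIC)
c=np.zeros((600,800,3),np.uint8);c[:,:400]=a;c[:390,405:795]=b
cv2.imwrite("pics/crop0.png",cv2.convertScaleAbs(c,alpha=1.4))
E
```

```text
knob [603. 169.]
bedNL [404. 253.]
bedNR [397. 133.]
bedFR [634. 103.]
disc [ 484. -364.]
fl1 [ 492. -299.]
fl2 [ 540. -363.]
jar [ 444. -145.]
spacer [ 638. -179.]
y1 [ 625. -426.]
y2 [ 518. -488.]
y3 [ 367. -317.]
```

View pics/crop0.png

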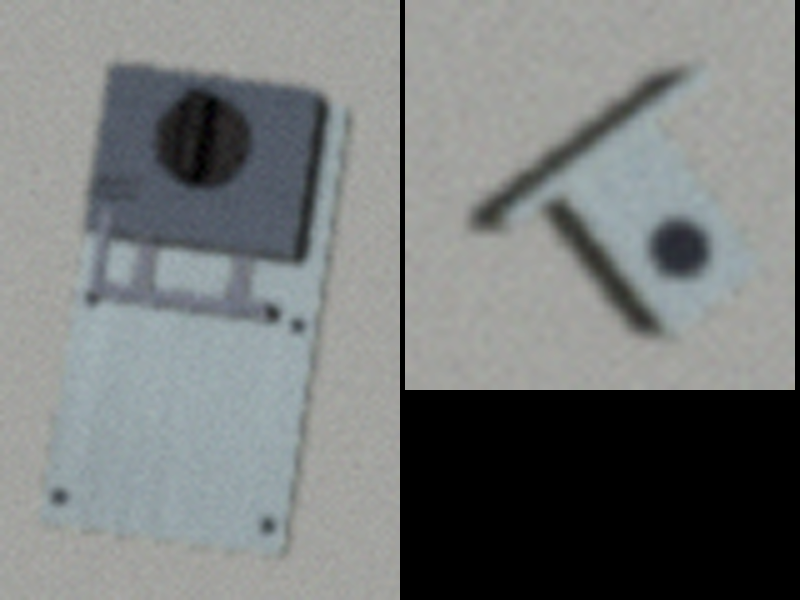

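The crop confirms it: the knob bar lies along the fixture's x. The housing's flange points up-left, at a yaw of about 0.65, and its disc is offset toward the rear. Next I move over the housing for a near look.

```bash
python3 -m jog '[[40,36,20,0.05],[80,72,40,0.1],[125,110,60,0.15],[170,150,60,0.2],[210,190,60,0.25],[255,230,60,0.3],[295,265,60,0.35],[295,265,60,0.35]]' 1 && python3 - <<'E'
from h import *
import pickle
g=grab("wrist","pics/w1.png"); pickle.dump(g,open("w1.pkl","wb")); print(np.round(g["tool_from_camera"],3).tolist(),g["fx"],g["cx"],g["cy"]); s=get_state(); print(s["position"],s["joint_positions"])
E
```

```text
time: 1.1
position: [0.4922, -0.3498, 0.2491]
tool_rot: [-2.969, -1.02, -0.003]
ft_force: [-0.1, -0.0, 0.5]
grip_width: 0.996
[[0.0, -0.97, -0.242, 0.066], [1.0, 0.0, 0.001, 0.002], [-0.0, -0.242, 0.97, -0.195], [0.0, 0.0, 0.0, 1.0]] 293.0211599526515 278.3838292143354 207.58602740566639
[ 0.48967255 -0.3531538   0.24899568] [ 0.87234386  0.22077924 -0.3472116   1.46946158  0.07434426  1.46540869
 -0.38896811]
```

View pics/w1.png

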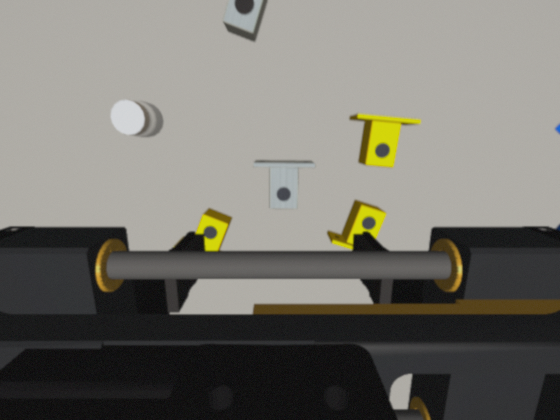

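The wrist view shows the grey housing nearly aligned with the tool: flange top edge (255,162)–(315,164), disc (284,194), box rear edge about (270,208)–(298,208).

```bash
python3 - <<'E'
from h import *
import pickle
g=pickle.load(open("w1.pkl","rb")); im=g["image"].astype(int)
roi=im[150:215,245:325]; sat=roi[...,2]-roi[...,0]
print("bg",im[220,330],"box",im[178,284],"fl",im[163,262])
m=(sat>8).astype(np.uint8); n,l,st,c=cv2.connectedComponentsWithStats(m); k=1+st[1:,4].argmax(); print(st[k],c[k])
cnt=cv2.findContours((l==k).astype(np.uint8),0,2)[0][0].reshape(-1,2)+[245,150]
box=cnt[(cnt[:,1]>175)]; 
lft=box[box[:,0]<278];rt=box[box[:,0]>290]
for nm,p in(("L",lft),("R",rt)): 
    P=np.array([ray(g,u,v,.04)[:2] for u,v in p if v<204]);d=cv2.fitLine(P.astype(np.float32),2,0,.01,.01).ravel();print(nm,np.arctan2(d[1],d[0]),d[2:]*1000)
d=im[180:205,270:300].sum(2)<200; v,u=np.nonzero(d); D=ray(g,u.mean()+270,v.mean()+180,.04); print("disc",D)
rear=box[:,1].max(); print("rear mid",rear,ray(g,284,rear+.5,.04))
f=cnt[cnt[:,1]<172]; L=f[f[:,0].argmin()];Rr=f[f[:,0].argmax()]; top=f[:,1].min(); print(L,Rr,top)
a=ray(g,*L,.046);b=ray(g,*Rr,.046);print("flange",a,b,np.linalg.norm(a-b),"yaw",np.arctan2((a-b)[1],(a-b)[0])-np.pi/2,"mid",(a+b)/2)
E
```

```text
bg [176 173 167] box [171 179 181] fl [153 159 159]
[ 26  18  26  39 727] [38.19532325 36.67675378]
L 0.60204375 [ 478.91324 -350.90848]
R 0.68445325 [ 500.95337 -373.16714]
disc [nan nan nan]
rear mid 206 [ 0.47243123 -0.37723758  0.04      ]
[272 169] [295 169] 168
flange [ 0.50458144 -0.33109521  0.046     ] [ 0.52374947 -0.35566254  0.046     ] 0.031160342689959913 yaw 0.6625658623741808 mid [ 0.51416545 -0.34337887  0.046     ]<stdin>:12: RuntimeWarning: Mean of empty slice.
  ret = ret.dtype.type(ret / rcount)
```

```bash
python3 -m jog '[[20,55,0,0.18],[40,110,0,0.36],[60,165,0,0.54],[80,220,0,0.72],[95,275,0,0.9],[110,330,0,1.08],[125,385,0,1.26],[135,420,0,1.44]]' && python3 -m jog '[[8,40,0,0.18],[15,75,0,0.36],[20,105,0,0.54],[22,105,0,0.72],[25,105,0,0.9],[25,105,0,0.95],[25,105,0,0.95],[25,105,0,0.95]]' && python3 - <<'E'
from h import *
import pickle
g=grab("wrist","pics/w2.png"); pickle.dump(g,open("w2.pkl","wb")); s=get_state(); print(s["position"],s["tool_rot"],s["joint_positions"])
E
```

```text
time: 2.15
position: [0.6232, 0.0655, 0.2493]
tool_rot: [-1.566, -2.723, 0.0]
ft_force: [0.5, 0.4, -0.0]
grip_width: 1.001
time: 3.15
position: [0.6484, 0.168, 0.2492]
tool_rot: [-0.161, -3.137, 0.001]
ft_force: [-0.0, -0.4, 0.2]
grip_width: 0.999
[0.64831242 0.1683665  0.24938579] [-1.59772767e-01 -3.13742300e+00  9.92305902e-04] [ 0.32805429  0.48801095 -0.920563    1.27596907  0.38296151  1.55629426
  0.93117303]
```

View pics/w2.png

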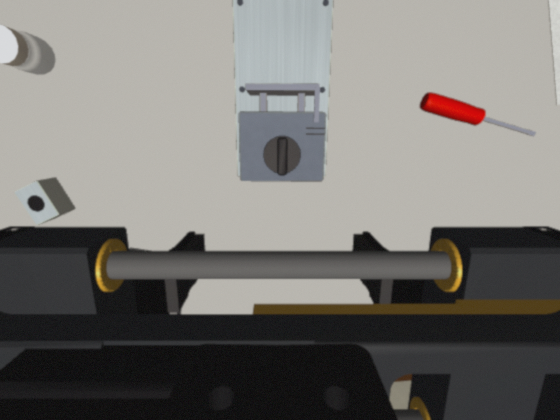

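The wrist view shows the fixture almost aligned with the image columns. The head top has corners near (240,112), (325,112), (239,181) and (323,180), and the knob bar runs about (283,138)–(281,172).

```bash
python3 - <<'E'
from h import *
import pickle
g=pickle.load(open("w2.pkl","rb")); im=g["image"]; gr=cv2.cvtColor(im,cv2.COLOR_RGB2GRAY).astype(int)
def edge(rows,c0,c1,z):
    b=cv2.GaussianBlur(gr.astype(np.float32),(5,5),0)
    P=np.array([ray(g,c0+np.abs(np.diff(b[r,c0:c1])).argmax()+.5,r,z)[:2] for r in rows],np.float32)
    d=cv2.fitLine(P,cv2.DIST_HUBER,0,.001,.001).ravel(); return np.arctan(d[1]/d[0]),d[2:]
hL=edge(range(120,175),230,250,.062);hR=edge(range(128,175),316,332,.062)
bL=edge(range(20,80),226,246,.015);bR=edge(range(10,70),322,338,.015)
for n,e in zip(("hL","hR","bL","bR"),(hL,hR,bL,bR)):print(n,e)
yaw=np.mean([bL[0],bR[0]]);print("bed mean yaw",yaw,"head",np.mean([hL[0],hR[0]]))
n=np.array([-np.sin(yaw),np.cos(yaw)]);print("y-line bed",[n@e[1] for e in(bL,bR)],np.mean([n@e[1] for e in(bL,bR)]),"head",[n@e[1] for e in (hL,hR)])
m=(gr[135:176,262:304]<38).astype(np.uint8);k,l,st,c=cv2.connectedComponentsWithStats(m);j=1+st[1:,4].argmax();print(st[j],c[j]);C=c[j]+[262,135];K=ray(g,*C,.1);print("knob",K,n@K[:2])
x=np.array([np.cos(yaw),np.sin(yaw)])
b=gr[80:190,260:270].mean(1);print("rows",{r+80:int(v) for r,v in enumerate(b)})
for r in(84,92,112,181):print(r,[round(float(x@ray(g,282,r,z)[:2]),4) for z in(.015,.062,.066)])
print("knob x",x@K[:2])
cv2.imwrite("pics/crop2.png",cv2.resize(im[70:190,225:345,::-1],(600,600),interpolation=cv2.INTER_CUBIC))
E
```

```text
hL (np.float32(-0.11195398), array([0.59045553, 0.12189461], dtype=float32))
hR (np.float32(-0.09784904), array([0.619177  , 0.22873625], dtype=float32))
bL (np.float32(-0.11068057), array([0.46625838, 0.1272976 ], dtype=float32))
bR (np.float32(-0.13492915), array([0.48439178, 0.25178188], dtype=float32))
bed mean yaw -0.122804865 head -0.10490151
y-line bed [np.float32(0.1834539), np.float32(0.30922195)] 0.24633792 head [np.float32(0.19330531), np.float32(0.30286062)]
[20  3  2  1  2] [20.5  3. ]
knob [0.58857863 0.17771399 0.1       ] 0.24847439401493515
rows {80: 183, 81: 183, 82: 178, 83: 163, 84: 149, 85: 144, 86: 143, 87: 144, 88: 143, 89: 133, 90: 94, 91: 72, 92: 84, 93: 109, 94: 123, 95: 138, 96: 151, 97: 155, 98: 155, 99: 154, 100: 152, 101: 151, 102: 151, 103: 151, 104: 152, 105: 151, 106: 151, 107: 151, 108: 150, 109: 150, 110: 143, 111: 122, 112: 120, 113: 121, 114: 121, 115: 121, 116: 121, 117: 120, 118: 119, 119: 120, 120: 120, 121: 120, 122: 119, 123: 119, 124: 119, 125: 118, 126: 118, 127: 117, 128: 117, 129: 118, 130: 118, 131: 118, 132: 118, 133: 118, 134: 118, 135: 118, 136: 118, 137: 118, 138: 118, 139: 117, 140: 115, 141: 110, 142: 105, 143: 102, 144: 98, 145: 95, 146: 93, 147: 91, 148: 89, 149: 89, 150: 88, 151: 88, 152: 88, 153: 86, 154: 86, 155: 87, 156: 87, 157: 88, 158: 89, 159: 90, 160: 91, 161: 92, 162: 94, 163: 96, 164: 98, 165: 101, 166: 105, 167: 109, 168: 113, 169: 116, 170: 116, 171: 117, 172: 116, 173: 116, 174: 117, 175: 117, 176: 116, 177: 116, 178: 116, 179: 118, 180: 127, 181: 147, 182: 172, 183: 181, 184: 181, 185: 181, 186: 182, 187: 181, 188: 182, 189: 182}
84 [0.4915, 0.4989, 0.4995]
92 [0.5017, 0.508, 0.5085]
112 [0.5279, 0.5313, 0.5316]
181 [0.6249, 0.6177, 0.6171]
knob x 0.5623766860902009
```

View pics/crop2.png

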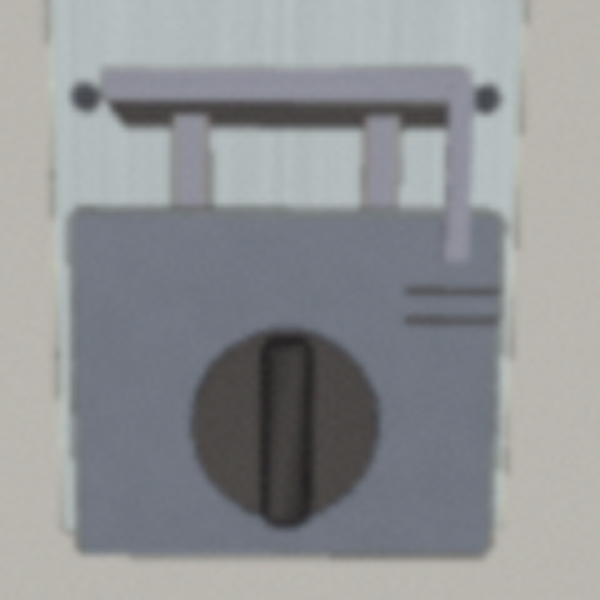

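The crop shows the bar top centred at image pixel (282,155), running straight up the image. The pointer rests short of the two marks.

```bash
python3 - <<'E'
from h import *
import pickle
g=pickle.load(open("w2.pkl","rb"))
K=ray(g,282,155,.1);a=ray(g,282,137.5,.1);b=ray(g,282,173.5,.1);print(K,(b-a),np.linalg.norm(b-a),np.arctan((b-a)[1]/(b-a)[0]))
pl=ray(g,245.5,84.5,.066);pr=ray(g,318.5,84.5,.066);print("plate front top",pl,pr,np.linalg.norm(pl-pr),np.arctan2(*((pl-pr)[[1,0]])) )
d=(pr-pl);print("yaw from plate",np.arctan2(-d[0],d[1]),"mid",(pl+pr)/2)
c=[ray(g,*p,.062) for p in((239.5,111.5),(325,112),(240.5,181),(323.5,180.5))];print("head ctr",np.mean(c,0),[np.round(x[:2],4).tolist() for x in c])
s=get_state();print(K-s["position"])
E
```

```text
[0.60757854 0.17525385 0.1       ] [ 0.04095559 -0.00406601  0.        ] 0.041156926047360605 -0.09895430699889321
plate front top [0.52205916 0.13994004 0.066     ] [0.5310221  0.22734124 0.066     ] 0.08785957040365917 -1.6729885576453338
yaw from plate -0.10219223085043726 mid [0.52654063 0.18364064 0.066     ]
head ctr [0.60033517 0.17650694 0.062     ] [[0.5517, 0.1281], [0.5631, 0.2337], [0.6381, 0.1178], [0.6485, 0.2263]]
[-0.04073388  0.00688735 -0.14938579]
```

```bash
python3 -m jog '[[-20,3,-20,0],[-40,7,-50,0],[-40,7,-85,0],[-40,7,-120,0],[-40,7,-150,0],[-40,7,-172,0],[-40,7,-172,0],[-40,7,-172,0]]' && python3 -m jog '[[0,0,0,0],[0,0,0,0],[0,0,0,0],[0,0,0,0],[0,0,0,0],[0,0,0,0],[0,0,0,0],[0,0,0,0]]' -1 15
```

```text
time: 4.2
position: [0.609, 0.1768, 0.0788]
tool_rot: [0.157, 3.136, 0.001]
ft_force: [1.1, -0.6, 0.3]
grip_width: 0.997
time: 5.2
position: [0.6081, 0.1764, 0.0776]
tool_rot: [-0.157, -3.138, -0.0]
ft_force: [0.5, -0.6, -0.5]
grip_width: 0.171
```

```bash
python3 -m jog '[[0,0,0,-0.15],[0,0,0,-0.3],[0,0,0,-0.45],[0,0,0,-0.6],[0,0,0,-0.75],[0,0,0,-0.9],[0,0,0,-1.0],[0,0,0,-1.0]]' && python3 -m jog '[[0,0,0,-0.02],[0,0,0,-0.02],[0,0,0,-0.04],[0,0,0,-0.04],[0,0,0,-0.04],[0,0,0,-0.04],[0,0,0,-0.04],[0,0,0,-0.04]]' && python3 -c "
from h import *
print(get_state()); grab('wrist','pics/w3.png')"
```

```text
time: 6.2
position: [0.6082, 0.1764, 0.0777]
tool_rot: [1.64, 2.679, -0.0]
ft_force: [-0.6, 0.4, 0.1]
grip_width: 0.008
time: 7.2
position: [0.6082, 0.1763, 0.0776]
tool_rot: [1.695, 2.645, 0.0]
ft_force: [-0.9, 0.6, -0.2]
grip_width: 0.009
{'time': 7.2, 'joint_positions': array([ 0.2235499 ,  0.4500734 , -0.7010795 ,  1.60984969,  0.3065498 ,
        1.19461071, -0.11110699]), 'qd': array([-0.001009  ,  0.00151451, -0.00023352, -0.00082571, -0.00059466,
       -0.00029984, -0.00185401]), 'joint_torque': array([ 5.54059079e-05, -4.65355504e+01, -8.63847882e+00, -2.82980955e+01,
       -6.22350234e-02,  2.95159884e-02,  4.07185653e-04]), 'position': array([0.60819559, 0.17631505, 0.07757741]), 'tool_rot': array([1.69498242e+00, 2.64502265e+00, 2.53445790e-05]), 'ft_force': array([-0.93759899,  0.61826176, -0.23389259]), 'torque': array([ 0.02364226, -0.14531024,  0.04396736]), 'grip_width': 0.009243372065068133}
```

View pics/w3.png

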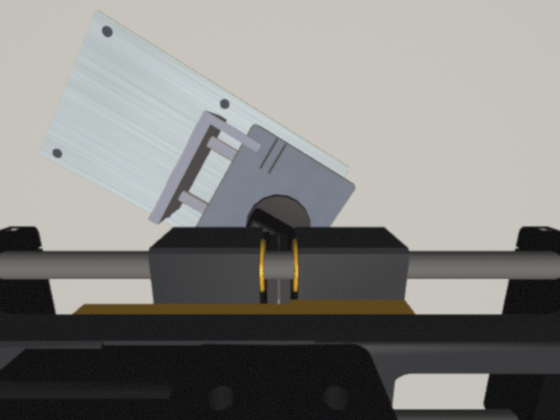

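The fingers read shut (0.009). The bar end visible near (265,220) still lies roughly along the fixture's x, so I look closer.

```bash
python3 -c "
from h import *
g=grab('side','pics/s3.png'); K=[.6085,.175,.1]; print(proj(g,K))
u,v=map(int,proj(g,K)); im=cv2.imread('pics/s3.png')[v-60:v+60,u-60:u+60]; w=cv2.imread('pics/w3.png')[150:250,200:300] if 0 else cv2.imread('pics/w3.png')[170:250,230:330]
o=np.zeros((400,800,3),np.uint8);o[:,:400]=cv2.resize(im,(400,400),interpolation=2);o[:320,400:]=cv2.resize(w,(400,320),interpolation=2);cv2.imwrite('pics/c3.png',cv2.convertScaleAbs(o,alpha=1.6,beta=20))"
```

```text
[np.float64(246.8134713964586), np.float64(237.83026333599702)]
```

View pics/c3.png

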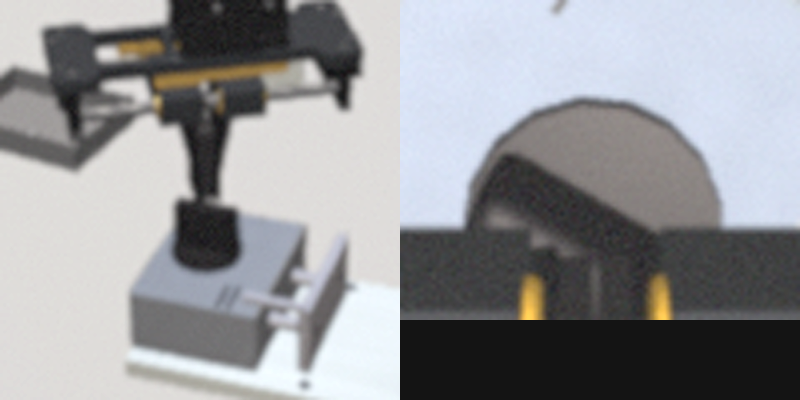

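```bash
python3 - <<'E'
from h import *
import pickle
g=pickle.load(open("side.pkl","rb")); 
def c(P): return [round((float(a)-b)*400/120) for a,b in zip(proj(g,P),(186,177))]
for z in(.062,.068,.0776,.09,.1,.11,.12,.15): print(z,c([.6085,.1755,z]))
print("head corners",[c([x,y,.062]) for x,y in((.5517,.1281),(.5631,.2337),(.6381,.1178),(.6485,.2263))])
print("start TCP in side0",proj(g,[.193,-.6201,.1886]))
im=cv2.imread("pics/side0.png")[20:120,380:500]; o=cv2.resize(im,(720,600),interpolation=2); cv2.imwrite("pics/c4.png",cv2.convertScaleAbs(o,alpha=1.8,beta=30))
E
```

```text
0.062 [204, 251]
0.068 [204, 244]
0.0776 [203, 232]
0.09 [203, 216]
0.1 [203, 203]
0.11 [202, 190]
0.12 [202, 177]
0.15 [201, 137]
head corners [[301, 222], [252, 312], [182, 199], [124, 288]]
start TCP in side0 [np.float64(425.29484843383415), np.float64(101.09059304244278)]
```

View pics/c4.png

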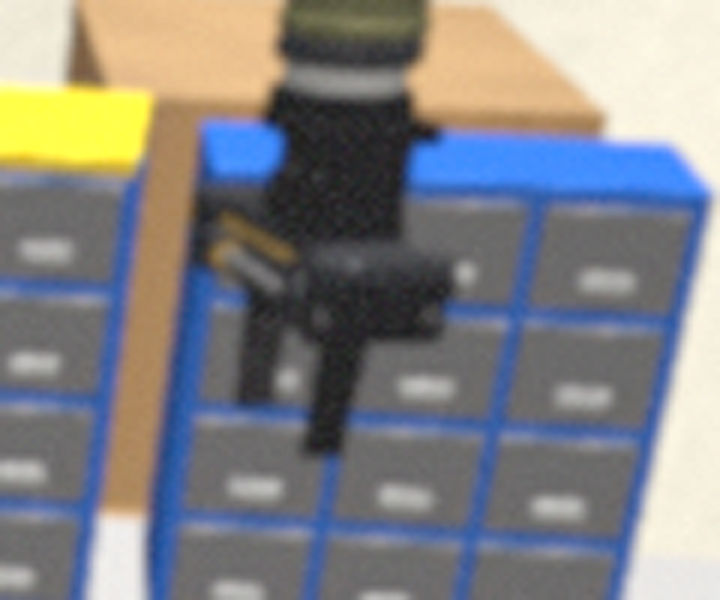

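Viewing the start picture, the fingertips' midpoint is at about pixel (428,91), while the reported TCP projects to (425,101). In the knob crop the tips also sit at bar-top height. So the fingertips are really about 25 mm higher than reported, and the fingers shut above the bar. I'll turn back, open, and go down carefully while watching the force.

```bash
python3 -m jog '[[0,0,0,0.15],[0,0,0,0.3],[0,0,0,0.45],[0,0,0,0.6],[0,0,0,0.75],[0,0,0,0.9],[0,0,0,1.04],[0,0,0,1.04]]' 1 && python3 -m jog '[[0,0,-3,0],[0,0,-6,0],[0,0,-9,0],[0,0,-12,0],[0,0,-12,0],[0,0,-12,0],[0,0,-12,0],[0,0,-12,0]]' && python3 -c "
from h import *
g=grab('side','pics/s4.png')
im=cv2.imread('pics/s4.png')[157:277,176:316]
cv2.imwrite('pics/c5.png',cv2.convertScaleAbs(cv2.resize(im,(700,600),interpolation=2),alpha=1.5,beta=20))"
```

```text
time: 8.3
position: [0.6082, 0.1763, 0.0775]
tool_rot: [-0.159, -3.137, -0.001]
ft_force: [-0.2, -0.6, 0.6]
grip_width: 0.834
time: 9.3
position: [0.6083, 0.1763, 0.0657]
tool_rot: [0.157, 3.137, 0.0]
ft_force: [0.7, -0.1, -0.3]
grip_width: 1.001
```

View pics/c5.png

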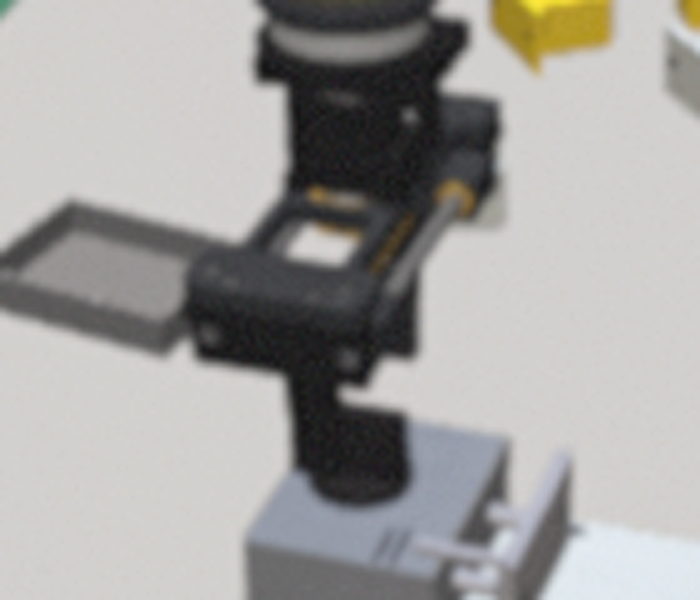

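```bash
python3 - <<'E'
from h import *
import pickle
g=pickle.load(open("side.pkl","rb")); 
def c(P): return [round((float(a)-b)*5) for a,b in zip(proj(g,P),(176,157))]
for s in(1,-1):
  for off in (.0435,.0585):
    for z in(.0657,.09,.1): print(s,off,z,c([.6083+s*off*.1,.1763+s*off*.995,z]))
print("bar ends top",c([.5865,.1773,.1]),c([.6303,.1727,.1]))
E
```

```text
1 0.0435 0.0657 [321, 527]
1 0.0435 0.09 [319, 480]
1 0.0435 0.1 [319, 460]
1 0.0585 0.0657 [309, 547]
1 0.0585 0.09 [307, 500]
1 0.0585 0.1 [306, 480]
-1 0.0435 0.0657 [388, 419]
-1 0.0435 0.09 [387, 374]
-1 0.0435 0.1 [387, 355]
-1 0.0585 0.0657 [398, 401]
-1 0.0585 0.09 [398, 357]
-1 0.0585 0.1 [397, 338]
bar ends top [402, 413] [307, 396]
```

The near fingertip is at about (310,472) in the crop, which puts it at z ≈ 0.093 m against the reported 0.066. That confirms the offset of about 27 mm. I lower a further 15 mm, then grip.

```bash
python3 -m jog '[[0,0,-3,0],[0,0,-6,0],[0,0,-9,0],[0,0,-12,0],[0,0,-15,0],[0,0,-15,0],[0,0,-15,0],[0,0,-15,0]]' && python3 -m jog '[[0,0,0,0],[0,0,0,0],[0,0,0,0],[0,0,0,0],[0,0,0,0],[0,0,0,0],[0,0,0,0],[0,0,0,0]]' -1 15 && python3 -m jog '[[0,0,0,0],[0,0,0,0],[0,0,0,0],[0,0,0,0],[0,0,0,0],[0,0,0,0],[0,0,0,0],[0,0,0,0]]'
```

```text
time: 10.35
position: [0.6083, 0.1764, 0.0508]
tool_rot: [0.157, 3.137, 0.0]
ft_force: [0.1, 0.5, 0.3]
grip_width: 1.006
time: 11.35
position: [0.6082, 0.1764, 0.0506]
tool_rot: [0.157, 3.138, 0.0]
ft_force: [-0.4, -0.1, 0.2]
grip_width: 0.173
time: 12.35
position: [0.6082, 0.1761, 0.0506]
tool_rot: [-0.157, -3.138, 0.0]
ft_force: [-0.4, -1.2, 1.2]
grip_width: 0.134
```

Held now: 0.134 × 87 mm ≈ 12 mm, which matches the bar. Twisting.

```bash
python3 -m jog '[[0,0,0,-0.15],[0,0,0,-0.3],[0,0,0,-0.45],[0,0,0,-0.6],[0,0,0,-0.75],[0,0,0,-0.88],[0,0,0,-0.96],[0,0,0,-1.0]]' - 20 && python3 -m jog '[[0,0,0,-0.02],[0,0,0,-0.04],[0,0,0,-0.04],[0,0,0,-0.04],[0,0,0,-0.04],[0,0,0,-0.04],[0,0,0,-0.04],[0,0,0,-0.04]]' && python3 -c "
from h import *
s=get_state();print(s['torque'],s['ft_force'])
g=grab('side','pics/s5.png');w=grab('wrist','pics/w5.png')
im=cv2.imread('pics/s5.png')[177:277,196:316]
cv2.imwrite('pics/c6.png',cv2.convertScaleAbs(np.hstack([cv2.resize(im,(400,333),interpolation=2),cv2.resize(cv2.imread('pics/w5.png')[130:250,210:354],(400,333),interpolation=2)]),alpha=1.5,beta=20))"
```

```text
time: 13.35
position: [0.6081, 0.1759, 0.0506]
tool_rot: [1.643, 2.677, -0.001]
ft_force: [-1.9, -2.4, 2.6]
grip_width: 0.137
time: 14.35
position: [0.6081, 0.176, 0.0506]
tool_rot: [1.695, 2.645, -0.001]
ft_force: [-2.0, -5.1, 3.2]
grip_width: 0.138
[-1.0150279   0.43132002  0.42154743] [-1.98605704 -5.14467287  3.18320139]
```

View pics/c6.png

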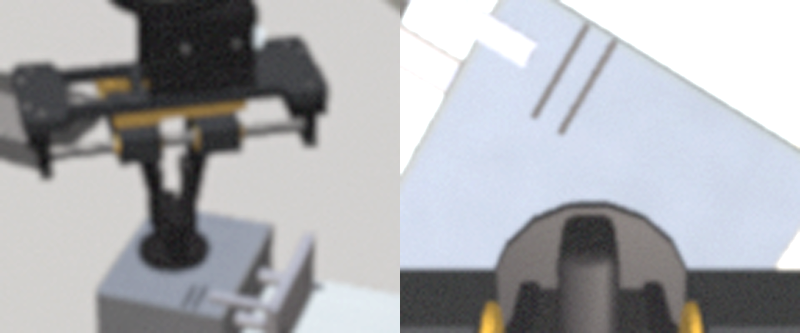

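The view shows the bar turned with the tool (it points straight up in the wrist view), and the twist torque of 0.42 N m means it is at the stop. I turn back with the knob, release it and lift.

```bash
python3 -m jog '[[0,0,0,0.15],[0,0,0,0.3],[0,0,0,0.45],[0,0,0,0.6],[0,0,0,0.75],[0,0,0,0.9],[0,0,0,1.02],[0,0,0,1.04]]' && python3 -m jog '[[0,0,0,0],[0,0,0,0],[0,0,0,0],[0,0,0,0],[0,0,0,0],[0,0,0,0],[0,0,0,0],[0,0,0,0]]' 1 && python3 -m jog '[[0,0,30,0],[0,0,80,0],[0,0,130,0],[0,-30,180,0],[0,-60,200,-0.18],[0,-90,200,-0.36],[0,-120,200,-0.54],[0,-160,200,-0.72]]' && python3 -m jog '[[-20,-40,0,-0.18],[-40,-80,0,-0.36],[-60,-120,0,-0.54],[-80,-165,0,-0.72],[-95,-210,0,-0.9],[-110,-260,0,-1.08],[-120,-310,0,-1.26],[-130,-340,0,-1.44]]' && python3 -c "
from h import *
s=get_state();print(s['joint_positions'])"
```

```text
time: 15.45
position: [0.6082, 0.1762, 0.0506]
tool_rot: [-0.159, -3.137, -0.001]
ft_force: [-2.4, -3.4, 3.3]
grip_width: 0.136
time: 16.45
position: [0.6082, 0.1764, 0.0506]
tool_rot: [0.157, 3.138, 0.0]
ft_force: [-0.7, -0.6, -0.4]
grip_width: 0.951
time: 17.45
position: [0.608, 0.0164, 0.2509]
tool_rot: [1.258, 2.878, 0.001]
ft_force: [0.6, 0.9, 0.2]
grip_width: 1.0
time: 18.45
position: [0.4768, -0.3266, 0.2503]
tool_rot: [2.847, 1.328, -0.001]
ft_force: [0.0, 0.7, 1.3]
grip_width: 1.001
[ 0.94517265  0.17141387 -0.44575752  1.52871912  0.07486825  1.4583286
 -0.20127803]
```

```bash
python3 -m jog '[[-10,-30,0,-0.12],[-20,-63,-20,-0.22],[-20,-63,-50,-0.22],[-20,-63,-70,-0.22],[-20,-63,-70,-0.22],[-20,-63,-70,-0.22],[-20,-63,-70,-0.22],[-20,-63,-70,-0.22]]' && python3 - <<'E'
from h import *
import pickle
g=grab("wrist","pics/w6.png"); pickle.dump(g,open("w6.pkl","wb")); s=get_state();T=R.from_rotvec(s["tool_rot"]).as_matrix();print("yaw",np.arctan2(T[1,0],T[0,0]))
hsv=cv2.cvtColor(g["image"],cv2.COLOR_RGB2HSV);gr=g["image"].astype(int)
print("pred box corners rear/front, flange", [np.round(proj(g,p)).tolist() for p in ([.496-.0238-.012,-.359-.0183+.016,.04],[.496-.0238+.012,-.359-.0183-.016,.04],[.496+.022-.026,-.359+.018+.033,.046],[.496+.024+.026,-.359+.018-.033,.046])])
cv2.imwrite("pics/c7.png",cv2.resize(cv2.imread("pics/w6.png")[60:240,160:400],(800,600),interpolation=2))
E
```

```text
time: 19.45
position: [0.4586, -0.3869, 0.1815]
tool_rot: [2.97, 1.02, 0.001]
ft_force: [0.4, -0.1, -0.4]
grip_width: 1.004
yaw 0.6619016124502961
pred box corners rear/front, flange [[260.0, 178.0], [295.0, 179.0], [238.0, 126.0], [317.0, 124.0]]
```

View pics/c7.png

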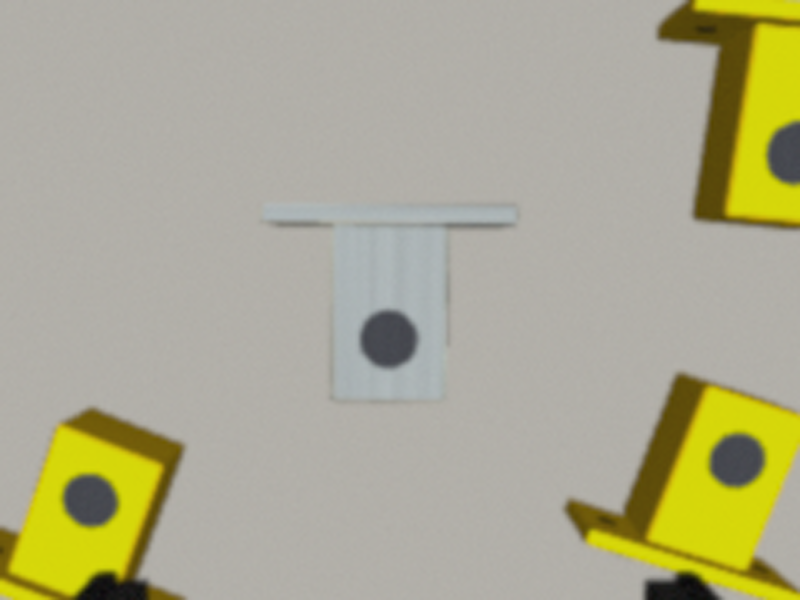

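The crop shows the housing square to the tool. In full-image pixels, the box rear edge is (259.6,180)–(293,180) and the flange front edge (238.6,121)–(315.4,121.5). No look-alike is in the fingers' way. That is the last picture I can view, so from here I work from numbers only.

```bash
python3 - <<'E'
from h import *
import pickle
g=pickle.load(open("w6.pkl","rb"))
for dz in(0,.009):
    h=dict(g);h["position"]=g["position"]+[0,0,dz]
    a,b=ray(h,238.6,121.2,.046),ray(h,315.4,121.7,.046);c,d=ray(h,259.6,180,.04),ray(h,293,180,.04)
    yaw=np.arctan2(*(a-b)[[1,0]])-np.pi/2;x=np.array([np.cos(yaw),np.sin(yaw)])
    print(dz,"w",np.linalg.norm(a-b),np.linalg.norm(c-d),"yaw",yaw,"L",x@((a+b)/2-(c+d)/2)[:2],"orig",((a+b)/2)[:2]-.036*x,((c+d)/2)[:2]+.03*x)
print(get_state()["position"])
m=proj(h,[0,0,0])
# flange rows threshold for yellow obstacles ignored
E
```

```text
0 w 0.08311382229547151 0.03859202545192531 yaw 0.6561814548839968 L 0.06471667735322693 orig [ 0.49332717 -0.36017134] [ 0.49402946 -0.35897992]
0.009 w 0.08537890704509733 0.03962499876339277 yaw 0.6561814548839964 L 0.06645561543302193 orig [ 0.49360974 -0.35992294] [ 0.49292607 -0.35978186]
[ 0.45849053 -0.3868082   0.18127692]
```

```bash
python3 -m jog '[[20,14,0,0],[35,27,-30,0],[35,27,-60,0],[35,27,-100,0],[35,27,-140,0],[35,27,-170,0],[35,27,-178,0],[35,27,-178,0]]' && python3 -m jog '[[0,0,-3,0],[0,0,-6,0],[0,0,-9,0],[0,0,-12,0],[0,0,-14,0],[0,0,-14,0],[0,0,-14,0],[0,0,-14,0]]'
```

```text
time: 20.5
position: [0.4935, -0.3597, 0.003]
tool_rot: [2.971, 1.021, 0.0]
ft_force: [-0.1, -0.1, 0.1]
grip_width: 0.998
time: 21.5
position: [0.4933, -0.3597, -0.0113]
tool_rot: [2.971, 1.021, 0.0]
ft_force: [-1.1, -0.7, -0.6]
grip_width: 0.999
```

```bash
python3 -m jog '[[0,0,-2,0],[0,0,-4,0],[0,0,-6,0],[0,0,-6,0],[0,0,-6,0],[0,0,-6,0],[0,0,-6,0],[0,0,-6,0]]' && python3 -m jog '[[0,0,0,0],[0,0,0,0],[0,0,0,0],[0,0,0,0],[0,0,0,0],[0,0,0,0],[0,0,0,0],[0,0,0,0]]' -1 30
```

```text
time: 22.5
position: [0.4932, -0.3596, -0.0174]
tool_rot: [2.971, 1.021, -0.0]
ft_force: [0.3, 0.7, -0.2]
grip_width: 0.999
time: 23.5
position: [0.4928, -0.3593, -0.0175]
tool_rot: [-2.97, -1.021, 0.001]
ft_force: [-1.4, 1.6, 1.9]
grip_width: 0.457
```

```bash
python3 -m jog '[[0,0,15,0],[0,0,35,0],[0,0,60,0],[0,0,90,0],[0,0,120,0],[0,0,130,0],[0,0,130,0],[0,0,130,0]]' && python3 - <<'E'
from h import *
import pickle
g=pickle.load(open("w2.pkl","rb"))
for dz in(0,.009):
    h=dict(g);h["position"]=g["position"]+[0,0,dz]
    pl,pr=ray(h,245.5,84.5,.066),ray(h,318.5,84.5,.066);c=np.array([ray(h,*p,.062) for p in((239.5,111.5),(325,112),(240.5,181),(323.5,180.5))]);K=ray(h,282,155,.1)
    bl=[ray(h,234.5,20,.015),ray(h,233.5,70,.015)];
    for yaw in(-.103,-.11):
        x=np.array([np.cos(yaw),np.sin(yaw)]);y=np.array([-x[1],x[0]])
        f0=lambda P,fx:np.round([x@P[:2]-fx,y@P[:2]],4)
        print(dz,yaw,"origin est: plate",f0((pl+pr)/2,0),"head",f0(c.mean(0),.076),"knob",f0(K,.085),"w",np.linalg.norm(pl-pr))
s=get_state();print(s["position"],s["joint_positions"],s["ft_force"])
E
```

```text
time: 24.5
position: [0.4923, -0.3592, 0.1113]
tool_rot: [-2.97, -1.02, 0.002]
ft_force: [-0.5, -0.4, -2.7]
grip_width: 0.455
0 -0.103 origin est: plate [0.5049 0.2368] head [0.503  0.2373] knob [0.5013 0.2368] w 0.08785957040365917
0 -0.11 origin est: plate [0.5032 0.2403] head [0.5013 0.2413] knob [0.4997 0.2409] w 0.08785957040365917
0.009 -0.103 origin est: plate [0.5035 0.2369] head [0.5034 0.2374] knob [0.5019 0.2369] w 0.08995167407854944
0.009 -0.11 origin est: plate [0.5018 0.2404] head [0.5017 0.2414] knob [0.5003 0.241 ] w 0.08995167407854944
[ 0.49231995 -0.3592044   0.11125951] [ 0.92417172  0.31366703 -0.4067084   1.6430054   0.1305043   1.21400404
 -0.41976521] [-0.48889501 -0.36973442 -2.70138272]
```

```bash
python3 -m jog '[[0,40,0,-0.1],[-5,90,0,-0.2],[-10,145,0,-0.3],[-13,200,0,-0.4],[-16,255,0,-0.5],[-20,310,0,-0.6],[-24,365,0,-0.7],[-28,420,0,-0.765]]' && python3 -m jog '[[-2,50,0,0],[-4,90,0,0],[-4,120,0,0],[-4,130,0,0],[-4,130,-10,0],[-4,130,-30,0],[-4,130,-40,0],[-4,130,-40,0]]' && python3 - <<'E'
from h import *
import pickle
s=get_state();T=R.from_rotvec(s["tool_rot"]).as_matrix();print("yaw",np.arctan2(T[1,0],T[0,0]),s["joint_positions"])
g=grab("wrist","pics/w8.png"); pickle.dump(g,open("w8.pkl","wb"));
gr=cv2.cvtColor(g["image"],cv2.COLOR_RGB2GRAY)
np.set_printoptions(linewidth=250)
print(gr[20:232:4,180:380:8])
E
```

```text
time: 25.5
position: [0.464, 0.062, 0.1116]
tool_rot: [3.137, -0.166, -0.002]
ft_force: [0.9, 0.2, -2.3]
grip_width: 0.459
time: 26.5
position: [0.4605, 0.1888, 0.0714]
tool_rot: [3.136, -0.165, -0.004]
ft_force: [-0.0, 0.8, -2.3]
grip_width: 0.46
yaw -0.10483025120713503 [ 0.31800688  0.16473784 -0.81155228  1.93977581  0.13395564  1.09417481
 -2.22442151]
[[195 126 125 ... 128 196 195]
 [195 128 126 ... 127 196 194]
 [193 129 125 ... 127 195 194]
 ...
 [195 196 196 ... 196 198 197]
 [197 196 195 ... 196 196 195]
 [ 42  40  43 ... 171  42  42]]
```

```bash
python3 - <<'E'
from h import *
import pickle
g=pickle.load(open("w8.pkl","rb"));gr=cv2.GaussianBlur(cv2.cvtColor(g["image"],cv2.COLOR_RGB2GRAY),(3,3),0).astype(int)
for r in range(16,230,8):
    d=np.diff(gr[r,120:440]);i=[j for j in range(1,len(d)-1) if abs(d[j])>14 and abs(d[j])>=abs(d[j-1]) and abs(d[j])>abs(d[j+1])]
    print(r,[(j+120,int(d[j])) for j in i])
def fx(x,y,z):
    a=-.103;return [.525+x*np.cos(a)-y*np.sin(a),.184+x*np.sin(a)+y*np.cos(a),z]
h=dict(g);h["position"]=g["position"]+[0,0,.009]
p=lambda *a:np.round(proj(h,fx(*a)),1).tolist()
print("head",p(32,55e-3,.062) if 0 else [p(.032,y,.062) for y in(.055,-.055)],[p(.12,y,.062) for y in(.055,-.055)],"plate front top",[p(0,y,.066) for y in(.045,-.045)],"knob",p(.085,0,.1))
print("bed far",[p(.12,y,.015) for y in(.065,-.065)],[p(.02,y,.015) for y in(.065,-.065)])
hz=get_state()["position"][2]+.0175;T=R.from_rotvec(get_state()["tool_rot"]).as_matrix()
P=np.array(get_state()["position"]);q=lambda x,y,z:np.round(proj(h,[*(P[:2]+T[:2,0]*x-T[:2,1]*y),hz+z]),1).tolist()
print("flange pred",[q(.036,y,.046) for y in(.042,-.042)],[q(.03,y,.046) for y in(.042,-.042)],"box",[q(.03,y,.04) for y in(.02,-.02)])
E
```

```text
16 [(185, -23), (240, -24), (262, -19), (283, 18), (307, 23), (361, 23)]
24 [(186, -23), (246, -22), (263, -19), (283, 19), (301, 21), (361, 24)]
32 [(186, -23), (293, 15), (360, 23)]
40 [(187, -33), (360, 24)]
48 [(187, -22), (359, 24)]
56 [(188, -31), (359, 25)]
64 [(188, -21), (358, 23)]
72 [(189, -24), (211, -17), (358, 24)]
80 [(189, -22), (211, -19), (357, 23)]
88 [(193, -19), (195, -18), (202, 27), (212, -27), (355, 23)]
96 [(212, -18), (245, -15), (302, 17), (314, -15), (342, 19)]
104 [(203, -15), (214, 31), (233, -16), (247, 26), (300, -20), (315, 17)]
112 [(214, 28), (233, -17), (247, 26), (300, -21), (315, 15)]
120 [(204, -15), (215, 30), (233, -17), (247, 25), (300, -22), (314, 17)]
128 []
136 [(203, -36), (206, 19), (341, -22), (344, 37)]
144 []
152 []
160 []
168 []
176 []
184 []
192 [(199, -20), (356, 20)]
200 []
208 []
216 []
224 []
head [[193.2, 89.8], [354.8, 89.6]] [[182.7, -64.9], [363.8, -65.0]] plate front top [[209.3, 138.2], [339.0, 138.0]] knob [272.6, -32.0]
bed far [[189.0, -24.4], [359.3, -24.4]] [[197.9, 113.1], [351.6, 112.9]]
flange pred [[188.9, 199.5], [361.5, 199.4]] [[189.8, 211.4], [360.7, 211.3]] box [[236.2, 208.4], [314.5, 208.3]]
```

```bash
python3 - <<'E'
from h import *
import pickle
g=pickle.load(open("w8.pkl","rb"));gr=cv2.GaussianBlur(cv2.cvtColor(g["image"],cv2.COLOR_RGB2GRAY),(5,3),0).astype(float)
def hedge(cols,r0,r1,sgn):
    o=[]
    for c in cols:
        d=sgn*np.diff(gr[r0:r1,c]);j=int(d.argmax());j=min(max(j,1),len(d)-2);a,b,e=d[j-1:j+2];o.append(r0+j+.5+.5*(a-e)/(a-2*b+e+1e-9))
    p=np.polyfit(cols,o,1);return p[0],np.median(o),np.std(np.array(o)-np.polyval(p,cols))
for c in(222,275,330): print(c,{r:int(gr[r,c]) for r in range(84,230,3)})
print("head front",hedge(list(range(218,231))+list(range(252,296))+list(range(320,333)),84,96,1),hedge(list(range(218,231))+list(range(252,296)),84,96,-1))
for nm,r0,r1 in(("plate",124,146),("flange lower",180,200),("flange upper",196,226)):
    for s in(1,-1): print(nm,s,hedge(list(range(215,345)),r0,r1,s))
E
```

```text
222 {84: 126, 87: 100, 90: 57, 93: 56, 96: 130, 99: 202, 102: 203, 105: 203, 108: 203, 111: 204, 114: 204, 117: 204, 120: 204, 123: 203, 126: 173, 129: 155, 132: 156, 135: 156, 138: 166, 141: 203, 144: 203, 147: 203, 150: 203, 153: 202, 156: 202, 159: 202, 162: 202, 165: 202, 168: 202, 171: 201, 174: 201, 177: 201, 180: 200, 183: 186, 186: 113, 189: 92, 192: 67, 195: 108, 198: 111, 201: 178, 204: 198, 207: 201, 210: 199, 213: 191, 216: 197, 219: 196, 222: 196, 225: 196, 228: 195}
275 {84: 127, 87: 104, 90: 57, 93: 55, 96: 117, 99: 197, 102: 198, 105: 198, 108: 199, 111: 199, 114: 199, 117: 199, 120: 199, 123: 199, 126: 169, 129: 157, 132: 157, 135: 157, 138: 163, 141: 199, 144: 201, 147: 201, 150: 201, 153: 202, 156: 201, 159: 202, 162: 201, 165: 202, 168: 202, 171: 202, 174: 202, 177: 203, 180: 203, 183: 188, 186: 114, 189: 108, 192: 110, 195: 109, 198: 111, 201: 177, 204: 196, 207: 201, 210: 199, 213: 194, 216: 201, 219: 201, 222: 201, 225: 202, 228: 201}
330 {84: 127, 87: 108, 90: 58, 93: 55, 96: 109, 99: 197, 102: 199, 105: 200, 108: 201, 111: 201, 114: 201, 117: 201, 120: 202, 1
[... 545 characters left out ...]
0.058254203701969695))
plate 1 (np.float64(0.0128787921191032), np.float64(138.77777777780864), np.float64(0.6451364168970498))
plate -1 (np.float64(0.02896848841779493), np.float64(125.58333333334028), np.float64(2.4112576847087186))
flange lower 1 (np.float64(0.00011178251614804799), np.float64(196.57142857156123), np.float64(1.5297112827837487))
flange lower -1 (np.float64(-0.00015617371491012178), np.float64(184.19999999998), np.float64(0.03848591616950588))
flange upper 1 (np.float64(-0.0011270320402754547), np.float64(200.07142857139795), np.float64(0.053164029241797445))
flange upper -1 (np.float64(-0.0005859115144441815), np.float64(210.5714285714388), np.float64(0.1285640143802947))
```

```bash
python3 -m jog '[[0,3,-10,0],[0,3,-25,0],[0,3,-40,0],[0,3,-55,0],[0,3,-65,0],[0,3,-70,0],[0,3,-70,0],[0,3,-70,0]]' && python3 -m jog '[[0,0,-1,0],[0,0,-2,0],[0,0,-3,0],[0,0,-4,0],[0,0,-4,0],[0,0,-4,0],[0,0,-4,0],[0,0,-4,0]]'
```

```text
time: 27.55
position: [0.4617, 0.1936, 0.003]
tool_rot: [-3.137, 0.162, -0.001]
ft_force: [-0.3, -0.1, -2.5]
grip_width: 0.461
time: 28.55
position: [0.4612, 0.1934, -0.0014]
tool_rot: [3.137, -0.162, 0.0]
ft_force: [0.0, -0.5, -2.6]
grip_width: 0.456
```

```bash
python3 -m jog '[[0,0,-0.5,0],[0,0,-1,0],[0,0,-1.5,0],[0,0,-1.5,0],[0,0,-1.5,0],[0,0,-1.5,0],[0,0,-1.5,0],[0,0,-1.5,0]]' && python3 - <<'E'
from h import *
import pickle
g=grab("wrist","pics/w9.png"); pickle.dump(g,open("w9.pkl","wb"))
gr=cv2.GaussianBlur(cv2.cvtColor(g["image"],cv2.COLOR_RGB2GRAY),(3,3),0).astype(int)
for r in list(range(4,180,8))+list(range(180,212,3)):
    d=np.diff(gr[r,120:440]);i=[j for j in range(1,len(d)-1) if abs(d[j])>11 and abs(d[j])>=abs(d[j-1]) and abs(d[j])>abs(d[j+1])]
    print(r,[(j+120,int(d[j])) for j in i])
print({r:int(gr[r,275]) for r in range(30,230,3)})
E
```

```text
time: 29.55
position: [0.4612, 0.1933, -0.0025]
tool_rot: [3.137, -0.162, -0.0]
ft_force: [-2.5, -1.3, 5.1]
grip_width: 0.46
4 [(144, -49), (206, 22), (420, 25)]
12 [(146, -23), (419, 24)]
20 [(147, -23), (418, 23)]
28 [(147, -22), (181, -30), (184, 20), (417, 22)]
36 [(148, -22), (181, -26), (185, 17), (417, 21)]
44 [(149, -23), (182, -31), (185, 21), (416, 22)]
52 [(150, -24), (182, -26), (186, 17), (415, 23)]
60 [(153, -26), (167, 21), (183, -31), (412, 29)]
68 [(166, -18), (184, -28), (399, 23)]
76 [(169, -13), (184, -31), (220, 31), (240, -25), (323, 25), (343, -34), (385, 26)]
84 [(170, -13), (184, -24), (187, 41), (220, -18), (241, 32), (322, -29), (325, 13), (343, 19)]
92 [(170, -16), (185, -27), (188, 46), (220, -18), (241, 28), (321, -26), (343, 17)]
100 [(171, -12), (185, -23), (188, 41), (221, -19), (242, 26), (321, -28), (324, 13), (342, 19)]
108 [(171, -13), (186, -27), (189, 46), (221, -17), (242, 29), (321, -30), (324, 13), (342, 18)]
116 [(172, -16), (187, -22), (190, 39), (221, -17), (242, 31), (321, -26), (324, 12), (341, 19)]
124 [(189, 12), (389, 12)]
132 [(175, 
[... 207 characters left out ...]
9)]
198 [(192, -21), (364, 17)]
201 []
204 []
207 []
210 []
{30: 129, 33: 129, 36: 130, 39: 130, 42: 130, 45: 130, 48: 130, 51: 130, 54: 128, 57: 123, 60: 104, 63: 62, 66: 55, 69: 55, 72: 55, 75: 56, 78: 57, 81: 162, 84: 196, 87: 196, 90: 197, 93: 196, 96: 196, 99: 197, 102: 196, 105: 196, 108: 196, 111: 196, 114: 197, 117: 196, 120: 193, 123: 154, 126: 157, 129: 159, 132: 157, 135: 157, 138: 157, 141: 155, 144: 196, 147: 196, 150: 196, 153: 196, 156: 196, 159: 196, 162: 196, 165: 196, 168: 196, 171: 196, 174: 197, 177: 197, 180: 197, 183: 183, 186: 114, 189: 109, 192: 111, 195: 110, 198: 111, 201: 180, 204: 198, 207: 202, 210: 201, 213: 196, 216: 201, 219: 202, 222: 202, 225: 201, 228: 202}
```

```bash
python3 -m jog '[[0,-1.5,0.8,0],[4,-2,0.8,0],[8,-2.4,0.8,0],[12,-2.8,0.8,0],[16,-3.2,0.8,0],[20,-3.6,0.8,0],[24,-4,0.8,0],[24,-4,0.8,0]]' && cat > m.py <<'E'
from h import *
import sys
s=get_state();g=grab("wrist","pics/%s.png"%sys.argv[1]);T=R.from_rotvec(s["tool_rot"]).as_matrix()
print("yaw",np.arctan2(T[1,0],T[0,0]),"tilt",np.arccos(-T[2,2]),"fx",(s["position"][0]-.525)*.9947-(s["position"][1]-.184)*.1028)
f=s["ft_force"];print("f along x",f[0]*.9947-f[1]*.1028,"fy",f[0]*.1028+f[1]*.9947,"fz",f[2])
gr=cv2.GaussianBlur(cv2.cvtColor(g["image"],cv2.COLOR_RGB2GRAY),(3,3),0).astype(int)
for r in list(range(20,150,8))+[189,192,195,198]:
    d=np.diff(gr[r,120:440]);i=[j for j in range(1,len(d)-1) if abs(d[j])>11 and abs(d[j])>=abs(d[j-1]) and abs(d[j])>abs(d[j+1])]
    print(r,[(j+120,int(d[j])) for j in i])
for c in(205,275,360,180):print(c,{r:int(gr[r,c]) for r in range(10,225,3)})
E
python3 m.py w10
```

```text
time: 30.6
position: [0.4855, 0.1893, -0.0021]
tool_rot: [-3.137, 0.163, 0.0]
ft_force: [0.7, 0.5, -2.5]
grip_width: 0.455
yaw -0.10354891790373214 tilt 0.00013310200482843432 fx -0.039818793188020785
f along x 0.6802024328587991 fy 0.6047986020365507 fz -2.5241094349944246
20 [(144, -27), (230, -32), (262, -19), (296, 19), (329, 32), (415, 22)]
28 [(145, -22), (237, -27), (263, -21), (295, 20), (321, 27), (414, 23)]
36 [(145, -24), (246, -26), (313, 26), (413, 23)]
44 [(146, -24), (260, -15), (263, -12), (298, 18), (412, 24)]
52 [(146, -33), (205, 12), (411, 26)]
60 [(148, -22), (410, 23)]
68 [(148, -23), (409, 23)]
76 [(149, -28), (409, 23)]
84 [(150, -25), (408, 23)]
92 [(151, -23), (182, -30), (185, 20), (407, 23)]
100 [(151, -23), (182, -27), (186, 17), (406, 24)]
108 [(152, -24), (183, -32), (186, 21), (405, 24)]
116 [(153, -26), (184, -27), (187, 18), (404, 24)]
124 [(184, -31), (399, 16)]
132 [(171, -14), (185, -24), (188, 42), (219, -19), (237, -12), (240, 30), (317, -29), (320, 13), (338, 18)]
140 [(171, -13), (185, -26), (188, 44), (220, -19), (237, -13), (240, 32), (317, 
[... 2264 characters left out ...]
23: 211}
180 {10: 133, 13: 134, 16: 134, 19: 134, 22: 134, 25: 134, 28: 133, 31: 133, 34: 133, 37: 134, 40: 133, 43: 134, 46: 133, 49: 133, 52: 98, 55: 68, 58: 130, 61: 134, 64: 135, 67: 135, 70: 119, 73: 68, 76: 121, 79: 136, 82: 135, 85: 136, 88: 137, 91: 160, 94: 164, 97: 164, 100: 164, 103: 164, 106: 164, 109: 165, 112: 165, 115: 165, 118: 165, 121: 165, 124: 165, 127: 165, 130: 166, 133: 165, 136: 165, 139: 165, 142: 166, 145: 165, 148: 166, 151: 165, 154: 165, 157: 165, 160: 166, 163: 166, 166: 166, 169: 166, 172: 166, 175: 166, 178: 166, 181: 166, 184: 165, 187: 166, 190: 164, 193: 165, 196: 167, 199: 211, 202: 213, 205: 213, 208: 211, 211: 211, 214: 210, 217: 209, 220: 209, 223: 208}
```

The numbers show the marks at image rows 73 (7 mm) and 55 (14 mm) and the pointer tip at row ~90, at rest. Head, plate and flange centres all lie at column ~278, so it is centred. I lower slightly and push in stages.

```bash
python3 -m jog '[[1,-0.1,-0.4,0],[2,-0.2,-0.6,0],[3,-0.3,-0.6,0],[4,-0.4,-0.6,0],[5,-0.5,-0.6,0],[6,-0.6,-0.6,0],[7,-0.7,-0.6,0],[7,-0.7,-0.6,0]]' - 40 && sed -i 's/^for c in(205.*/def cr(c): print(c,{r:int(gr[r,c]) for r in range(40,205,2)})\ncr(178)/; s/^for r in list.*/for r in (108,189,192,195,198):/' m.py && python3 m.py w11
```

```text
time: 31.65
position: [0.4906, 0.189, -0.0025]
tool_rot: [3.137, -0.162, -0.005]
ft_force: [-8.2, 0.1, 7.9]
grip_width: 0.457
yaw -0.10313020986402698 tilt 0.002982024704235331 fx -0.034755838763641536
f along x -8.201457363885284 fy -0.7823260802004833 fz 7.877916468042603
108 [(152, -23), (183, -27), (187, 18), (406, 23)]
189 [(175, -15), (380, 13)]
192 [(176, -13), (381, 15)]
195 [(177, -16), (381, 13)]
198 [(178, -15), (380, 13)]
178 {40: 134, 42: 135, 44: 134, 46: 134, 48: 135, 50: 135, 52: 136, 54: 136, 56: 135, 58: 135, 60: 135, 62: 134, 64: 128, 66: 89, 68: 68, 70: 94, 72: 132, 74: 136, 76: 136, 78: 136, 80: 136, 82: 134, 84: 101, 86: 68, 88: 90, 90: 134, 92: 139, 94: 154, 96: 165, 98: 166, 100: 166, 102: 166, 104: 166, 106: 166, 108: 166, 110: 166, 112: 166, 114: 167, 116: 167, 118: 167, 120: 167, 122: 167, 124: 167, 126: 168, 128: 168, 130: 167, 132: 168, 134: 167, 136: 167, 138: 168, 140: 168, 142: 167, 144: 168, 146: 167, 148: 168, 150: 168, 152: 168, 154: 168, 156: 168, 158: 167, 160: 167, 162: 167, 164: 166, 166: 167, 168: 167, 170: 167, 172: 167, 174: 166, 176: 166, 178: 166, 180: 166, 182: 166, 184: 166, 186: 167, 188: 167, 190: 168, 192: 171, 194: 175, 196: 182, 198: 191, 200: 199, 202: 207, 204: 210}
```

```bash
python3 -m jog '[[1,-0.1,0.5,0],[2,-0.2,0.5,0],[3,-0.3,0.5,0],[4,-0.4,0.5,0],[5,-0.5,0.5,0],[6,-0.6,0.5,0],[6,-0.6,0.5,0],[6,-0.6,0.5,0]]' && python3 m.py w12
```

```text
time: 32.7
position: [0.4943, 0.1886, -0.0025]
tool_rot: [3.136, -0.162, -0.011]
ft_force: [-11.3, 0.2, 9.7]
grip_width: 0.46
yaw -0.10305950173956074 tilt 0.0070340126621237275 fx -0.031029397909082202
f along x -11.234194442785176 fy -0.9880447959533468 fz 9.741448519265962
108 [(152, -24), (183, -28), (186, 18), (407, 25)]
189 [(175, -14), (381, 14)]
192 [(176, -15), (381, 16)]
195 [(177, -17), (381, 14)]
198 [(178, -15), (380, 12)]
178 {40: 137, 42: 137, 44: 137, 46: 137, 48: 137, 50: 137, 52: 136, 54: 136, 56: 136, 58: 136, 60: 136, 62: 136, 64: 137, 66: 137, 68: 137, 70: 137, 72: 136, 74: 134, 76: 101, 78: 70, 80: 93, 82: 133, 84: 138, 86: 138, 88: 138, 90: 138, 92: 138, 94: 143, 96: 165, 98: 168, 100: 168, 102: 168, 104: 168, 106: 168, 108: 168, 110: 169, 112: 169, 114: 168, 116: 169, 118: 169, 120: 169, 122: 169, 124: 170, 126: 169, 128: 169, 130: 169, 132: 169, 134: 169, 136: 169, 138: 170, 140: 170, 142: 170, 144: 169, 146: 170, 148: 170, 150: 170, 152: 170, 154: 170, 156: 169, 158: 169, 160: 169, 162: 169, 164: 169, 166: 169, 168: 169, 170: 169, 172: 168, 174: 168, 176: 168, 178: 168, 180: 168, 182: 168, 184: 168, 186: 169, 188: 169, 190: 170, 192: 170, 194: 175, 196: 185, 198: 193, 200: 201, 202: 209, 204: 213}
```

```bash
python3 -m jog '[[0,0,0.4,0],[0.8,-0.1,0.8,0],[1.6,-0.2,0.8,0],[2.4,-0.2,0.8,0],[3.2,-0.3,0.8,0],[3.8,-0.4,0.8,0],[3.8,-0.4,0.8,0],[3.8,-0.4,0.8,0]]' && python3 m.py w13
```

```text
time: 33.75
position: [0.4963, 0.1884, -0.0024]
tool_rot: [3.136, -0.161, -0.016]
ft_force: [-15.0, -0.0, 8.3]
grip_width: 0.457
yaw -0.10280426144770265 tilt 0.01006609997289196 fx -0.028977550856665965
f along x -14.877377848385512 fy -1.583913820766534 fz 8.316308493576557
108 [(152, -25), (183, -29), (186, 19), (407, 26)]
189 [(176, -13), (191, 12), (381, 13)]
192 [(176, -15), (191, 12), (381, 15)]
195 [(177, -15), (380, 14)]
198 [(178, -16), (380, 14)]
178 {40: 138, 42: 138, 44: 138, 46: 138, 48: 138, 50: 138, 52: 138, 54: 137, 56: 138, 58: 137, 60: 137, 62: 137, 64: 137, 66: 137, 68: 137, 70: 139, 72: 138, 74: 138, 76: 138, 78: 138, 80: 135, 82: 96, 84: 71, 86: 101, 88: 135, 90: 138, 92: 139, 94: 152, 96: 167, 98: 169, 100: 169, 102: 169, 104: 170, 106: 170, 108: 169, 110: 170, 112: 170, 114: 170, 116: 169, 118: 170, 120: 170, 122: 171, 124: 170, 126: 170, 128: 171, 130: 171, 132: 171, 134: 171, 136: 171, 138: 171, 140: 172, 142: 171, 144: 171, 146: 171, 148: 172, 150: 171, 152: 171, 154: 171, 156: 171, 158: 171, 160: 171, 162: 171, 164: 170, 166: 171, 168: 171, 170: 170, 172: 170, 174: 170, 176: 170, 178: 170, 180: 170, 182: 170, 184: 170, 186: 170, 188: 170, 190: 171, 192: 172, 194: 180, 196: 186, 198: 195, 200: 203, 202: 211, 204: 215}
```

```bash
python3 -m jog '[[0,0,0,0],[0,0,0,0],[0,0,0,0],[0,0,0,0],[0,0,0,0],[0,0,0,0],[0,0,0,0],[0,0,0,0]]' && python3 m.py w14 | grep -v '^1[0-9][0-9] \[' && python3 - <<'E'
import cv2,numpy as np
a=cv2.cvtColor(cv2.imread("pics/w14.png"),6).astype(int)
print({r:int(a[r,178]) for r in range(76,100)})
for r in (30,40,50,56): d=np.diff(a[r,225:335]);print(r,[(j+225,int(v)) for j,v in enumerate(d) if abs(v)>15])
E
```

```text
time: 34.8
position: [0.4963, 0.1883, -0.0024]
tool_rot: [3.135, -0.161, -0.016]
ft_force: [-14.8, -0.2, 8.6]
grip_width: 0.457
yaw -0.10286281170162452 tilt 0.010080819688700341 fx -0.028969961532064305
f along x -14.73861958411688 fy -1.6795009451727834 fz 8.638609200234242
178 {40: 138, 42: 138, 44: 138, 46: 139, 48: 138, 50: 138, 52: 138, 54: 137, 56: 138, 58: 137, 60: 137, 62: 138, 64: 138, 66: 137, 68: 137, 70: 138, 72: 139, 74: 138, 76: 137, 78: 138, 80: 135, 82: 97, 84: 70, 86: 100, 88: 135, 90: 139, 92: 139, 94: 151, 96: 168, 98: 169, 100: 169, 102: 169, 104: 169, 106: 170, 108: 170, 110: 171, 112: 170, 114: 170, 116: 170, 118: 170, 120: 170, 122: 170, 124: 170, 126: 171, 128: 171, 130: 171, 132: 171, 134: 171, 136: 171, 138: 171, 140: 171, 142: 171, 144: 171, 146: 171, 148: 171, 150: 171, 152: 171, 154: 171, 156: 171, 158: 170, 160: 171, 162: 171, 164: 171, 166: 170, 168: 171, 170: 170, 172: 170, 174: 170, 176: 170, 178: 170, 180: 169, 182: 169, 184: 169, 186: 169, 188: 170, 190: 171, 192: 172, 194: 181, 196: 187, 198: 195, 200: 203, 202: 211, 204: 215}
{76: 136, 77: 138, 78: 138, 79: 137, 80: 138, 81: 127, 82: 94, 83: 71, 84: 67, 85: 73, 86: 99, 87: 127, 88: 137, 89: 139, 90: 139, 91: 139, 92: 138, 93: 141, 94: 148, 95: 164, 96: 170, 97: 168, 98: 169, 99: 168}
30 [(260, -22), (261, -22), (302, 26)]
40 [(225, -30), (226, -35), (260, -20), (261, -23), (301, 22), (302, 21)]
50 [(230, -35), (231, -33), (262, -23), (263, -22), (298, 23), (299, 24), (330, 36), (331, 21)]
56 [(235, -29), (236, -33), (263, -22), (264, -25), (297, 25), (298, 20), (325, 33), (326, 28)]
```

The pose is steady: travel is about 10.2 mm, the part is centred and the knob is at rest. Handing in.

```bash
python3 -c "
from bench import *
print(close_job())"
```

```text
the job is handed in; nothing more can be done
None
```

The job is handed in at about 35 s of robot time, with the gripper still holding the housing against the mating plate. `close_job()` gave no verdict, so the results below are my own readings.

**What I did**
- **Knob:** I twisted it clockwise to the stop, where the torque rose to about 0.4 N m. I then turned back with it and let go.
- **Housing:** I gripped the grey housing, set it on the bed square to the plate, and pushed it in stages.

**Last checks**
- **Gauge:** the pointer stood between the marks at about 10.2 mm of travel, unchanged over the last second.
- **Push:** the wrist read 14.8 N along the push. The spring should account for about 10 N of that; I put the rest down to friction on the bed, because the arm was also pressing down about 11 N.
- **Alignment:** at the start of the push, the flange and plate centres were within about 0.5 mm of each other. The tool's yaw matched the fixture's to a few milliradians, and the tool leaned about 0.01 rad at the end.
- **Knob:** its bar lay straight along the fixture's x, so it had sprung back.

**What disagreed or went wrong**
- **First knob grasp:** it closed above the bar and missed. The real fingertips sat about 27 mm higher than the reported TCP. I corrected for this by eye and by watching the force; the second grasp held.
- **Wrist camera:** measured sizes suggested it was about 9 mm higher than its calibration says.
- **Picture limit:** all 12 viewable pictures were used before the placing, so the final checks come from image numbers only, not from a viewed picture.
- **Bystanders:** I didn't re-check them at the end; the arm passed well above them.

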